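# Reload the dust extractor's filter drawer

## Task

Fit the clean filter cartridge (orange, with white pleats) right way up into the blue drawer so that it sits fully down on the drawer's floor, and then, with the drawer still out on the bench, push the loaded drawer along the bench into the yellow-lipped mouth of the grey dust extractor until it is fully home, its front flush with the mouth. Leave the dirty dark filter, the glue bottle and the screwdriver where they are.

Things in the scene. Friction and masses are not known exactly. Their poses are not given: they have to be found in the camera images.
- extractor: Grey bench dust extractor, fixed. Origin: middle of the drawer bay's mouth, in its front face at bench level; x points into the bay, y left along the face, z up. Bay without floor (drawer slides on the bench), 94 mm wide, 104 deep to a solid stop, 62 high. Mouth flared by slippery yellow lips: 118 mm wide at the face, 94 after 50 mm. Outside: see roof.
- drawer: Blue open-topped drawer, loose and empty, 300 g: outside 104 mm long (x), 88 wide (y), 36 high; walls 6 mm, floor 4 mm, so a centred recess 92 x 76 mm. Origin: centre of the underside, z up, x points to the end that enters the extractor first; white patch on the front (-x) face. Fully home, its origin is 52 mm inside the mouth.
- roof (a point): Middle of the front edge of the bay's clear window roof, on top, 68 mm above the bench, right above the extractor's origin, same axes. The bay block is 144 mm wide and 104 mm deep; behind it is the fan body, 240 mm wide, 130 mm deep, 130 mm high.
- clean_filter: Clean filter cartridge, orange with white pleats, standing upright (rib on top) on the bench to the left or right of the drawer: 87 mm long (x), 71 wide (y), 30 high, lower edge stepped in 2 mm, about 150 g; on top a solid grip rib 50 mm long (x), 16 wide (y), 22 high: 52 mm in all. Origin: centre of the underside, z up. A half turn is the same.
- dirty_filter: Dirty used cartridge, dark brown-grey, on the other side; to be left alone: 87 mm long (x), 71 wide (y), 30 high, lower edge stepped in 2 mm, about 150 g; on top a solid grip rib 50 mm long (x), 16 wide (y), 22 high: 52 mm in all. Origin: centre of the underside, z up. A half turn is the same.
- glue: Yellow glue bottle with red cap, upright, 56 mm across, 150 mm high, origin at the centre of its underside. Bystander.
- screwdriver: Orange-handled screwdriver, 200 mm long, lying on the bench along its x. Bystander.
There are look-alikes about, which are no part of the job. There is more than one size of the drawer; the one meant has the size given above.

How it is judged:
On the way:
1. the clean cartridge sits fully down in the drawer, let go, while the drawer is still out on the bench (z of clean_filter in the frame of drawer between 0 and 0.007 m and x of clean_filter in the frame of drawer between -0.006 and 0.006 m and y of clean_filter in the frame of drawer between -0.006 and 0.006 m and angle between clean_filter's own z axis and vertical below 0.06 rad and x of drawer in the frame of extractor below -0.02 m and contact force between the fingers and clean_filter below 0.2 N), for 0.2 s.
At the end, for the whole second after the job is handed in: Drawer home and square in the bay: origin 47-57 mm inside the mouth, within 5 mm of the middle line, turned under 0.07 rad, tilted under 0.04 rad; clean cartridge upright (0.06 rad) in it, underside under 7 mm above the drawer's, centred within 6 mm; both at rest (under 20 mm/s) (x of drawer in the frame of extractor between 0.047 and 0.057 m and y of drawer in the frame of extractor between -0.005 and 0.005 m and angle between the x axis of drawer and the x axis of extractor, either way round below 0.07 rad and angle between drawer's own z axis and vertical below 0.04 rad and z of clean_filter in the frame of drawer between 0 and 0.007 m and x of clean_filter in the frame of drawer between -0.006 and 0.006 m and y of clean_filter in the frame of drawer between -0.006 and 0.006 m and angle between clean_filter's own z axis and vertical below 0.06 rad and linear speed of each of drawer, clean_filter below 0.02 m/s); the robot touches nothing.
It fails at once if the dirty filter is moved by more than 20 mm (distance of dirty_filter from where it was at the start of the episode above 0.02 m).
It fails at once if the glue bottle is moved by more than 20 mm or tipped (distance of glue from where it was at the start of the episode above 0.02 m or angle between glue's own z axis and vertical above 0.3 rad).
It fails at once if the screwdriver is moved by more than 30 mm (distance of screwdriver from where it was at the start of the episode above 0.03 m).
It also fails if it takes over 72 s, if anything falls off the work surface, if the arm or the gripper's body presses on something with over 40 N, if the wrist force passes 120 N, or if a joint passes its speed limit or range.

## Robot

A 7-joint arm with a two-finger parallel gripper is mounted at the origin on the work surface. World frame = base frame: x ahead of the robot, y to its left, z up, the work surface at z = 0. Lengths are in m, angles in rad, forces in N, time in s.
With the tool pointing down it reaches from about 0.35 to 0.775 m from the base axis. Payload 3.1 kg.
Tool frame: the origin (TCP) lies at the very end of the fingers, on their centre line; the grasp point (between the pads) lies 19 mm behind it; z points along the fingers, y is the line along which they close (so a half turn about z gives the same grasp; the last joint's range is limited). The gripper opens to 85 mm and grips with 20 to 120 N. Pads are 22 mm wide; open, the fingers measure 114 mm over their backs; the gripper's body (76 mm by 85 mm) begins 54 mm behind the grasp point. The pads swing forward as they close: fully open they stand 13 mm farther back than shut.
Start: joints at [-1.269, 0.311, 0.014, 1.512, -0.004, 1.319, -0.027], TCP at [0.185, 0.518, 0.231] pointing down, gripper open.
Joint ranges: [-2.7, 2.7], [-0.3, 1.91], [-1.27, 1.3], [0.12, 2.57], [-1.44, 4.58], [0.2, 2.03], [-3.05, 3.05]. Speed limits (rad/s): [2.79, 2.79, 3.14, 3.14, 3.14, 3.14, 3.14].

## Interface

Orientations are given as a rotation vector (axis times angle).
In Python, from workcell import robot gives the robot as it stands.
- The arm moves only by the tool jog_arm, never from a script. Its argument "plan" is a list of rows, each a list of 3 entries, a list of its own where there are three numbers: the turn, a rotation vector about the world's x, y, z in rad, then the shift along the world's x, y, z in m, then the finger opening in m, from 0 to 0.0854. A call has 1 to 10 rows; each row shifts and turns the commanded pose from where the row before left it; what a row does not reach is not made up. A row lasts 1/10 s, in which the tool goes at most 50 mm and 8.59 degrees, less where a joint would pass 70% of its speed; a pose out of reach is approached as far as the arm can. A call with a gripper value outside its range is refused whole. The fingers move at their own pace and stop on an object; the grip force is fixed at half the most. Time passes only in rows, so rows that do not move let the fingers close. It gives the time, the measured TCP pose, the force, the opening and the grip force at its end, in the units of the state.
- robot.state(): the state, without advancing time (a new reading comes with each control period).
- robot.grab_frame(name): name is "side" or "top" or "wrist"; returns the picture (384x512x3 uint8, red, green, blue); there is no depth.
- robot.camera_params(name): a dict with "mtx" (3x3 intrinsics, pixels), "k1" (the pictures are not rectified: a ray, as slopes to the right and down, at radius r is drawn at 1 + k1 r^2 times it, then the intrinsics apply), "view" (4x4, takes a point from world to camera coordinates); the wrist camera has in their place "tool_from_camera" (4x4, takes a point from camera to tool coordinates, whose origin is the TCP and whose axes are the flange's). Camera axes: x right, y up, looking along -z (the intrinsics and any distortion apply to the point x, -y, -z); pixel columns grow to the right and rows downward; lengths in m; the calibration is good to about 2 mm. A picture is of the moment at which its call begins: read the wrist's pose just before it. camera_params takes no time and is no camera call.
- robot.close_job(): hands the job in; it is judged then, once.
The state is a dict: "t": time; "joint_pos": joint angles; "qd": joint speeds; "effort": joint torques, N m; "tool_pos": TCP position; "tcp_rot": TCP orientation; "contact_force": force on the tool from outside, world axes, zero at the start; "wrist_torque": the same for the moment, N m; "width": opening from 0.0 (shut) to 1.0 (fully open); "grasp_force": force on a finger pad.
Only numpy, scipy, OpenCV 4.12 (cv2) and the standard library are available. Lean on these libraries where they do the work, as an engineer would, in place of code of your own. Each camera call takes 0.05 s, during which the arm holds its last target. There are 200 camera calls.

## Working session

There is one attempt and no reset: what is moved stays moved. The work goes in short steps, Python scripts to look and compute and a tool call to move; the robot and the scene stay as the last step left them, time stands still between calls to the robot, and variables do not carry over. Pictures are saved under pics/ and viewed, at most 10 in all, crops included, and the job is handed in when it is done.

Besides the shell and the picture viewer there is one more tool, called after "Call:" as name(argument=value, ...) on one line, values as JSON. jog_arm: Moves the arm, as the interface text tells. Its arguments: {"type":"object","properties":{"plan":{"type":"array"}},"required":["plan"]}

```bash
mkdir -p pics; ls
python3 - <<'E'
from workcell import robot
import cv2
for n in("top","side"):
    cv2.imwrite(f"pics/{n}0.png",robot.grab_frame(n)[:,:,::-1])
    p=robot.camera_params(n);print(n,p)
print(robot.camera_params("wrist"));print(robot.state())
E
```

```text
pics
top {'mtx': array([[350.06307805,   0.        , 259.22082198],
       [  0.        , 350.06307805, 193.07504133],
       [  0.        ,   0.        ,   1.        ]]), 'k1': 0.030709720122490146, 'view': array([[ 0.02592342, -0.99944623, -0.0208615 , -0.00903342],
       [ 0.98528407,  0.02201808,  0.16950075, -0.48398712],
       [-0.16894755, -0.02494854,  0.98530924, -0.84763238],
       [ 0.        ,  0.        ,  0.        ,  1.        ]])}
side {'mtx': array([[459.51295791,   0.        , 251.69418152],
       [  0.        , 459.51295791, 200.06411527],
       [  0.        ,   0.        ,   1.        ]]), 'k1': -0.09318792558283175, 'view': array([[ 9.99683452e-01, -2.51498078e-02, -6.95673695e-04,
        -4.71922898e-01],
       [ 1.47946308e-02,  5.65259571e-01,  8.24780417e-01,
        -5.16792169e-02],
       [-2.03498328e-02, -8.24529626e-01,  5.65452721e-01,
        -1.15227446e+00],
       [ 0.00000000e+00,  0.00000000e+00,  0.00000000e+00,
         1.00000000e+00]])}
{'mtx': array([[316.29724919,   0.        , 252.31896304],
       [  0.        , 316.29724919, 191.6
[... 435 characters left out ...]
.00000000e+00]])}
{'t': 0.1, 'joint_pos': array([-1.26868374,  0.31168556,  0.01399068,  1.51288853, -0.00438102,
        1.319184  , -0.02719241]), 'qd': array([ 0.00018059, -0.00148411,  0.00056842, -0.00496825, -0.00017499,
        0.00147034, -0.0003815 ]), 'effort': array([ 5.61293655e-04, -3.80854368e+01,  1.46461939e-01, -2.31240892e+01,
        1.22943197e-02,  8.07646313e-03, -1.22856613e-05]), 'tool_pos': array([0.18516832, 0.51720835, 0.23031111]), 'tcp_rot': array([-0.537218  , -3.09505492,  0.00332876]), 'contact_force': array([ 0.19380901, -0.47678054,  0.05828614]), 'wrist_torque': array([ 0.03857108, -0.00981841, -0.02540464]), 'grasp_force': 0.0, 'width': 0.9989423189631009}
```

View pics/top0.png

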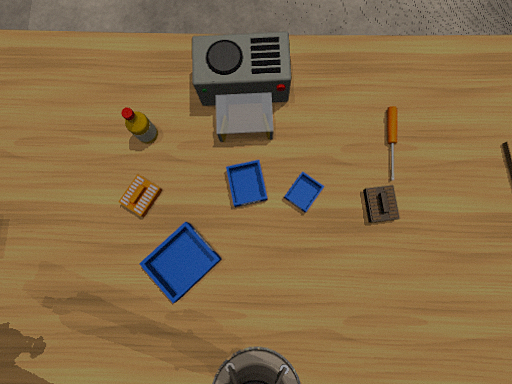

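View pics/side0.png

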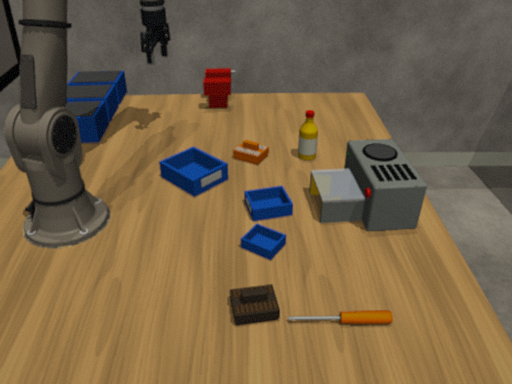

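The top view shows the extractor at about (245,90) with its mouth facing down toward the robot. The three drawers are at (246,184), (181,262) and (303,193). The clean filter is at (141,196), the dirty one at (381,203), the glue at (140,125) and the screwdriver at (392,140). In the side view the middle drawer looks like the right size.

```bash
cat > h.py <<'E'
import numpy as np, cv2
from scipy.spatial.transform import Rotation as R
from workcell import robot
def cam(n,st=None):
    p=robot.camera_params(n)
    if n=="wrist":
        T=np.eye(4);T[:3,:3]=R.from_rotvec(st["tcp_rot"]).as_matrix();T[:3,3]=st["tool_pos"]
        p["view"]=np.linalg.inv(T@p["tool_from_camera"])
    return p
def plane(p,uv,z):
    uv=np.asarray(uv,float).reshape(-1,1,2)
    d=np.array([p["k1"],0,0,0,0])
    s=cv2.undistortPoints(uv,p["mtx"],d).reshape(-1,2)
    ray=np.c_[s[:,0],-s[:,1],-np.ones(len(s))]@p["view"][:3,:3]
    C=-p["view"][:3,:3].T@p["view"][:3,3]
    return (C+ray*((z-C[2])/ray[:,2])[:,None])[:,:2]
def project(p,X):
    c=np.atleast_2d(X)@p["view"][:3,:3].T+p["view"][:3,3]
    s=np.c_[c[:,0]/-c[:,2],-c[:,1]/-c[:,2]]; s*=1+p["k1"]*(s**2).sum(1,keepdims=True)
    return s*p["mtx"][[0,1],[0,1]]+p["mtx"][:2,2]
def blobs(rgb,lo,hi,amin):
    m=cv2.inRange(cv2.cvtColor(rgb,cv2.COLOR_RGB2HSV),lo,hi)
    m=cv2.morphologyEx(m,cv2.MORPH_CLOSE,np.ones((5,5)))
    cs=cv2.findContours(m,cv2.RETR_EXTERNAL,cv2.CHAIN_APPROX_NONE)[0]
    return [c[:,0] for c in cs if cv2.contourArea(c)>amin]
def rect(xy):
    """centre, long, short, angle of long axis"""
    (c,s,a)=cv2.minAreaRect((xy*1000).astype(np.float32))
    a=a if s[0]>=s[1] else a+90
    return np.round(c,1),round(max(s),1),round(min(s),1),round((a+90)%180-90,1)
BLUE=((100,120,60),(130,255,255)); ORANGE=((5,150,100),(18,255,255)); YEL=((20,150,100),(32,255,255))
E
python3 - <<'E'
from h import *
im=cv2.imread("pics/top0.png")[:,:,::-1].copy();p=cam("top")
print("C",-p["view"][:3,:3].T@p["view"][:3,3])
for nm,c,z in(("blue",BLUE,.036),("orange",ORANGE,.03),("yel",YEL,0.06)):
    for b in blobs(im,*c,60): print(nm,b.mean(0).round(),rect(plane(p,b,z)))
print("roof pts",plane(p,[[217,95],[271,94],[273,131],[217,132]],.068))
print("dirty,glue,screw",plane(p,[[381,203],[148,135],[392,108],[391,180]],.02))
E
```

```text
C [ 0.33389356 -0.01951914  0.91702774]
blue [180. 262.] (array([309.9, 195.7]), 154.2, 130.0, -45.2)
blue [304. 191.] (array([ 492.5, -110.4]), 80.9, 67.1, -34.2)
blue [246. 182.] (array([512.5,  37.1]), 104.8, 87.1, 13.4)
orange [ 20. 354.] (array([ 88.7, 554.1]), 148.5, 105.2, 9.8)
orange [166. 342.] (array([114.9, 222.2]), 304.6, 93.8, 80.2)
orange [ 82. 327.] (array([147.3, 418.8]), 71.2, 40.9, 70.5)
orange [452. 308.] (array([ 223.3, -463.1]), 50.6, 23.1, 87.6)
orange [ 66. 308.] (array([191.1, 466.8]), 34.8, 33.9, 64.3)
orange [ 46. 300.] (array([212.4, 517.8]), 66.5, 28.5, 61.1)
orange [ 96. 300.] (array([213. , 392.4]), 82.5, 67.0, 75.1)
orange [160. 227.] (array([391.9, 252. ]), 34.6, 28.9, -56.0)
orange [496. 222.] (array([ 428.7, -579.3]), 66.9, 27.5, -45.6)
orange [325. 222.] (array([ 413.9, -162.7]), 125.1, 51.7, 65.1)
orange [ 45. 218.] (array([407.3, 542.1]), 88.5, 50.3, 85.2)
orange [177. 216.] (array([428.7, 214.9]), 70.6, 66.4, -53.6)
orange [  8. 215.] (array([411.6, 632.2]), 84.7, 54.9, 8.7)
orange [142. 199.] (array([464. , 307.8]), 107.7, 94.8, -27.9)
orange [1
[... 210 characters left out ...]
, 170.8]), 126.5, 57.1, 42.9)
orange [22. 65.] (array([827.8, 662.6]), 52.2, 22.3, 72.4)
orange [158.  63.] (array([842.4, 287.8]), 86.6, 44.0, -73.6)
orange [353.  59.] (array([ 861.7, -242.5]), 59.3, 26.6, -73.2)
orange [332.  64.] (array([ 847.8, -185.5]), 78.9, 33.0, 34.9)
orange [186.  64.] (array([833.9, 223.7]), 88.3, 49.4, 3.1)
orange [ 9. 51.] (array([865.6, 699.7]), 53.3, 26.8, -88.2)
yel [135. 122.] (array([660.9, 324.8]), 56.3, 51.2, -43.9)
roof pts [[ 0.73423343  0.11780394]
 [ 0.73931635 -0.02167497]
 [ 0.63981803 -0.02880015]
 [ 0.63447988  0.11333174]]
dirty,glue,screw [[ 0.46889915 -0.30920102]
 [ 0.63919113  0.30590057]
 [ 0.72644201 -0.34593545]
 [ 0.52960683 -0.33661267]]
```

Run:
```python
import cv2
im=cv2.imread("pics/top0.png")[60:240,100:340]
cv2.imwrite("pics/top0c.png",cv2.resize(im,None,fx=3.3,fy=3.3,interpolation=cv2.INTER_CUBIC))
```

```text
(no output)
```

View pics/top0c.png

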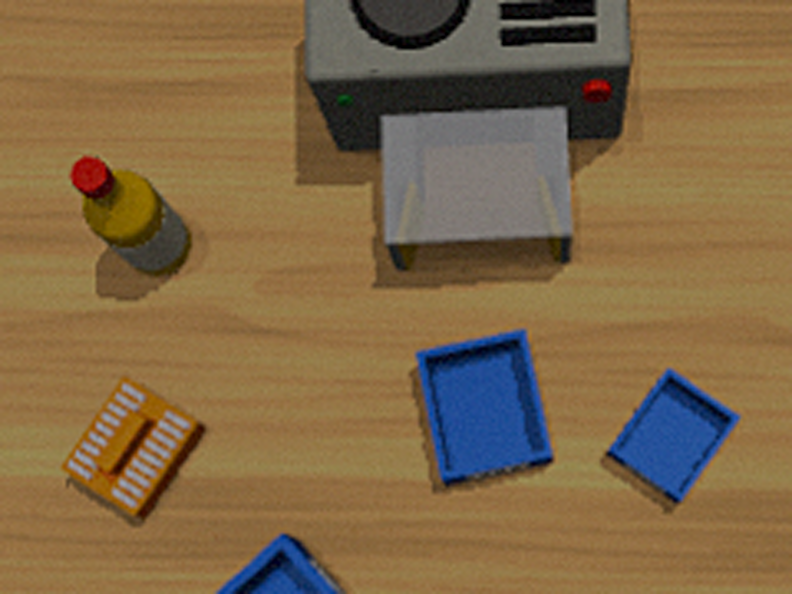

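The crop shows the extractor's roof front edge running from (386,245) to (571,238), and the mid drawer at (485,408), turned about 13°. The clean filter's corners are at (127,378), (203,430), (138,520) and (67,465). I'll fly over the filter and look from near.

Call:
jog_arm(plan=[[[0,0,-0.026],[0.028,-0.021,0],0.0854],[[0,0,-0.026],[0.028,-0.021,0],0.0854],[[0,0,-0.026],[0.028,-0.021,0],0.0854],[[0,0,-0.026],[0.028,-0.021,0],0.0854],[[0,0,-0.026],[0.028,-0.021,0],0.0854],[[0,0,-0.026],[0.028,-0.021,0],0.0854],[[0,0,-0.026],[0.028,-0.021,0],0.0854],[[0,0,-0.026],[0.028,-0.021,0],0.0854],[[0,0,-0.026],[0.028,-0.021,0],0.0854],[[0,0,-0.026],[0.028,-0.021,0],0.0854]])

```text
t: 1.1
tool_pos: [0.466, 0.3067, 0.2308]
tcp_rot: [-0.935, -2.998, 0.001]
contact_force: [-0.5, 0.0, 0.0]
width: 1.004
grasp_force: 0.0
```

Call:
jog_arm(plan=[[[0,0,0],[0,0,0],0.06],[[0,0,0],[0,0,0],0.06]])

```text
t: 1.3
tool_pos: [0.4656, 0.3068, 0.2306]
tcp_rot: [-0.937, -2.997, 0.002]
contact_force: [-0.6, 0.3, -0.5]
width: 0.71
grasp_force: 0.0
```

Run:
```python
from h import *
s=robot.state();im=robot.grab_frame("wrist");cv2.imwrite("pics/w1.png",im[:,:,::-1])
np.save("w1.npy",np.r_[s["tool_pos"],s["tcp_rot"]])
p=cam("wrist",s);M=R.from_rotvec(s["tcp_rot"]).as_matrix();print(s["tool_pos"],M[:,1],M[:,2])
```

```text
[0.46563397 0.30683088 0.23063135] [ 0.56974018  0.8218238  -0.00132936] [-1.27568461e-03 -7.33186466e-04 -9.99998918e-01]
```

View pics/w1.png

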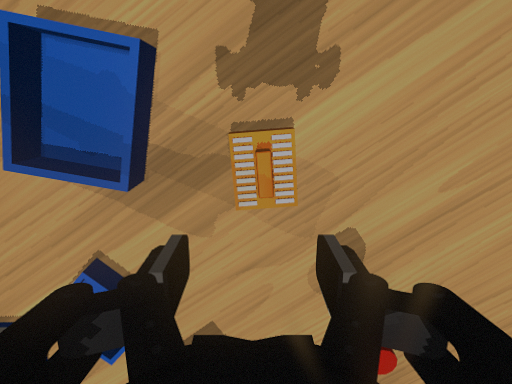

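The wrist view shows the filter's top face at about (229..297,134..209) and the rib at (264,173). The large look-alike drawer is at upper left.

```bash
cat > meas.py <<'E'
from h import *
im=cv2.imread("pics/w1.png");v=np.load("w1.npy");p=cam("wrist",{"tool_pos":v[:3],"tcp_rot":v[3:]})
c=im[110:225,210:320]
hsv=cv2.cvtColor(c,cv2.COLOR_BGR2HSV)
g=np.zeros(c.shape[:2],np.uint8)
m=cv2.inRange(hsv,(5,215,120),(20,255,255))|cv2.inRange(hsv,(0,0,150),(180,60,255))
m=cv2.morphologyEx(cv2.morphologyEx(m,cv2.MORPH_CLOSE,np.ones((7,7))),cv2.MORPH_OPEN,np.ones((5,5)))
cs=max(cv2.findContours(m,cv2.RETR_EXTERNAL,cv2.CHAIN_APPROX_NONE)[0],key=cv2.contourArea)
print("body",rect(plane(p,cs[:,0]+[210,110],.03)),cv2.boundingRect(cs))
cv2.drawContours(c,[cs],-1,(255,0,0),1)
cv2.imwrite("pics/w1c.png",cv2.resize(c,None,fx=5,fy=5,interpolation=cv2.INTER_NEAREST))
E
python3 meas.py
```

```text
body (array([474.2, 315.1]), 77.0, 62.8, -30.2) (24, 24, 60, 72)
```

View pics/w1c.png

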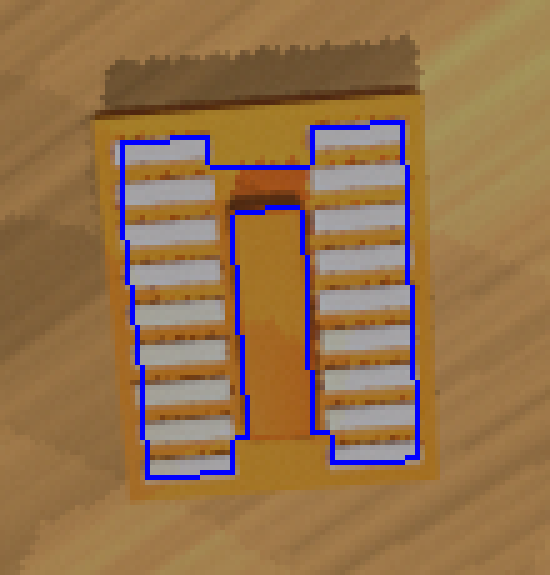

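The crop shows the top-face corners at (96,116), (420,93), (438,477) and (132,499). The rib-top corners are at (233,213), (300,207), (312,435) and (247,439). The mask was too tight, so I'll use these corners.

Run:
```python
from h import *
v=np.load("w1.npy");p=cam("wrist",{"tool_pos":v[:3],"tcp_rot":v[3:]})
f=lambda c,z:plane(p,np.array(c)/5+[209.9,109.9],z)
for c,z in(([(96,116),(420,93),(438,477),(132,499)],.03),([(233,213),(300,207),(312,435),(247,439)],.052)):
    q=f(c,z);print(q.round(4).tolist(),q.mean(0),rect(q))
    d=q[:2].mean(0)-q[2:].mean(0);w=q[[0,3]].mean(0)-q[[1,2]].mean(0);print(np.degrees(np.arctan2(*d[::-1])),np.linalg.norm(d),np.degrees(np.arctan2(*w[::-1])))
M=R.from_rotvec(v[3:]).as_matrix();print("tool y ang",np.degrees(np.arctan2(M[1,1],M[0,1])))
```

```text
[[0.4191, 0.3076], [0.4545, 0.3672], [0.5293, 0.324], [0.4938, 0.2637]] [0.47417946 0.31562712] (array([474.2, 315.8]), 86.7, 70.0, -30.4)
149.7766391236647 0.08651860367255503 -120.58062122680644
[[0.4501, 0.3216], [0.4568, 0.3335], [0.4984, 0.3086], [0.4913, 0.2968]] [0.47415422 0.31509622] (array([474.1, 315.1]), 48.5, 13.8, -30.9)
149.04223945110695 0.0483218425450224 -120.3438153989205
tool y ang 55.26785507451282
```

Call:
jog_arm(plan=[[[0,0,0.0375],[0.0043,0.0043,-0.02],0.05],[[0,0,0.0375],[0.0043,0.0043,-0.03],0.05],[[0,0,0],[0,0,-0.035],0.05],[[0,0,0],[0,0,-0.035],0.05],[[0,0,0],[0,0,-0.03],0.05],[[0,0,0],[0,0,-0.02],0.05],[[0,0,0],[0,0,-0.015],0.05],[[0,0,0],[0,0,-0.008],0.05],[[0,0,0],[0,0,-0.004],0.05],[[0,0,0],[0,0,0],0.05]])

```text
t: 2.35
tool_pos: [0.4734, 0.3172, 0.0343]
tcp_rot: [-0.819, -3.033, -0.0]
contact_force: [-0.5, -0.6, -0.2]
width: 0.586
grasp_force: 0.0
```

Call:
jog_arm(plan=[[[0,0,0],[0.0005,-0.0015,-0.001],0.05],[[0,0,0],[0,0,0],0.03],[[0,0,0],[0,0,0],0.0],[[0,0,0],[0,0,0],0.0],[[0,0,0],[0,0,0],0.0],[[0,0,0],[0,0,0],0.0],[[0,0,0],[0,0,0],0.0],[[0,0,0],[0,0,0],0.0]])

```text
t: 3.15
tool_pos: [0.4751, 0.3153, 0.0341]
tcp_rot: [0.821, 3.031, 0.002]
contact_force: [0.2, 0.4, 6.3]
width: 0.169
grasp_force: 61.2
```

Call:
jog_arm(plan=[[[0,0,0],[0,0,0.005],0.0],[[0,0,0],[0,0,0.015],0.0],[[0,0,0],[0,0,0.03],0.0],[[0,0,0],[0,0,0.035],0.0],[[0,0,0],[0,0,0.035],0.0],[[0,0,0],[0,0,0.03],0.0],[[0,0,0],[0,0,0.02],0.0],[[0,0,0],[0,0,0.01],0.0]])

```text
t: 3.95
tool_pos: [0.4748, 0.3151, 0.2148]
tcp_rot: [0.821, 3.031, 0.002]
contact_force: [0.3, 0.2, -0.5]
width: 0.172
grasp_force: 60.2
```

Call:
jog_arm(plan=[[[0,0,0.04],[0.0025,-0.01,0],0.0],[[0,0,0.08],[0.0025,-0.02,0],0.0],[[0,0,0.1],[0.0025,-0.02,0],0.0],[[0,0,0.1],[0.0025,-0.025,0],0.0],[[0,0,0.1],[0.0025,-0.025,0],0.0],[[0,0,0.1],[0.0025,-0.025,0],0.0],[[0,0,0.1],[0.0025,-0.02,0],0.0],[[0,0,0.1],[0.0025,-0.015,0],0.0],[[0,0,0.044],[0.005,-0.01,0],0.0],[[0,0,0],[0,0,0],0.0]])

```text
t: 4.95
tool_pos: [0.4991, 0.1421, 0.2119]
tcp_rot: [0.362, -3.118, 0.003]
contact_force: [0.6, -1.0, -1.3]
width: 0.171
grasp_force: 60.2
```

Run:
```python
from h import *
s=robot.state();im=robot.grab_frame("wrist");cv2.imwrite("pics/w2.png",im[:,:,::-1])
np.save("w2.npy",np.r_[s["tool_pos"],s["tcp_rot"]])
p=cam("wrist",s);M=R.from_rotvec(s["tcp_rot"]).as_matrix();print(s["tool_pos"],M[:,0],M[:,1],s["qd"].round(3))
for b in blobs(im,*BLUE,500): print(b.min(0),b.max(0),rect(plane(p,b,.036)))
cv2.imwrite("pics/top2.png",robot.grab_frame("top")[:,:,::-1])
```

```text
[0.49912955 0.14212504 0.21188987] [-0.97343413 -0.22894716  0.00303312] [-0.22895296  0.97343596 -0.00172284] [-0.028 -0.001 -0.03  -0.007 -0.026  0.005 -0.05 ]
[101 111] [193 211] (array([511.8,  39.4]), 102.9, 88.1, 13.4)
[ 0 53] [ 73 161] (array([490.2, -97.6]), 90.2, 75.2, -34.2)
[263   0] [469  93] (array([360.8, 212.8]), 182.0, 78.6, -77.0)
```

View pics/w2.png

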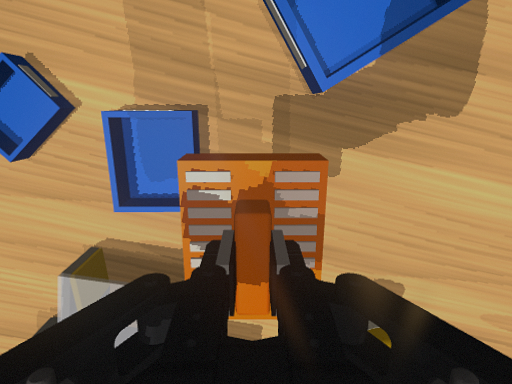

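The wrist view shows the filter held square in the fingers. The right drawer's rim spans about (102..196,111..211), and the extractor's yellow lips are at lower left (80,265). I'll hover just above the drawer.

Call:
jog_arm(plan=[[[0,0,0],[0.002,-0.014,0],0.0],[[0,0,0],[0.003,-0.025,-0.01],0.0],[[0,0,0],[0.003,-0.025,-0.02],0.0],[[0,0,0],[0.003,-0.025,-0.025],0.0],[[0,0,0],[0.002,-0.015,-0.025],0.0],[[0,0,0],[0,0,-0.02],0.0],[[0,0,0],[0,0,-0.015],0.0],[[0,0,0],[0,0,-0.01],0.0],[[0,0,0],[0,0,0],0.0],[[0,0,0],[0,0,0],0.0]])

```text
t: 6.05
tool_pos: [0.5128, 0.0411, 0.0887]
tcp_rot: [-0.369, 3.119, -0.0]
contact_force: [0.7, -0.0, -1.2]
width: 0.17
grasp_force: 60.2
```

Run:
```python
from h import *
s=robot.state();im=robot.grab_frame("wrist")
np.save("w3.npy",np.r_[s["tool_pos"],s["tcp_rot"]])
p=cam("wrist",s);M=R.from_rotvec(s["tcp_rot"]).as_matrix();print(s["tool_pos"],M[:,1],s["qd"].round(3))
cv2.imwrite("pics/w3.png",im[:,:,::-1])
```

```text
[0.51282287 0.04108549 0.08871901] [-2.33558756e-01  9.72342678e-01 -1.55585406e-04] [ 0.001 -0.013  0.001 -0.015  0.    -0.002 -0.   ]
```

View pics/w3.png

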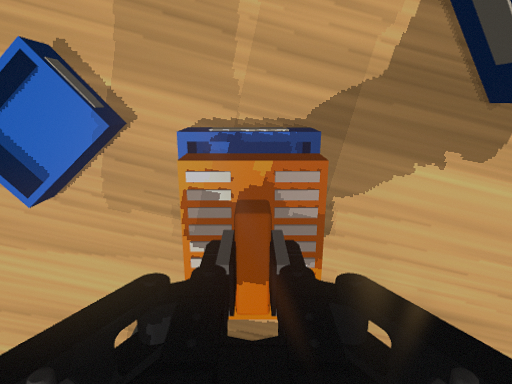

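Run:
```python
from h import *
im=cv2.imread("pics/w3.png")[:,:,::-1]
for c in(195,215,300,310): print(c,[tuple(int(v) for v in im[r,c]) for r in range(125,160,1)][:35:1] if c in(195,310) else '')
for r in(138,146,152): print(r,"L",[im[r,c].tolist() for c in range(173,194)],"\nR",[im[r,c].tolist() for c in range(302,327)])
```

```text
195 [(132, 101, 64), (135, 103, 62), (70, 61, 66), (46, 46, 65), (47, 44, 65), (48, 45, 63), (51, 55, 85), (60, 94, 167), (64, 97, 171), (61, 95, 168), (62, 94, 169), (62, 97, 170), (62, 96, 168), (64, 96, 170), (62, 97, 171), (65, 101, 176), (52, 71, 123), (46, 45, 66), (44, 42, 59), (45, 41, 61), (44, 40, 56), (46, 42, 56), (44, 42, 57), (42, 39, 55), (44, 40, 56), (42, 38, 54), (43, 39, 55), (38, 39, 53), (76, 47, 33), (97, 51, 27), (98, 51, 27), (96, 48, 23), (96, 51, 25), (98, 51, 26), (93, 47, 27)]
215 
300 
310 [(114, 86, 53), (117, 87, 50), (77, 66, 59), (37, 40, 62), (35, 37, 62), (36, 38, 61), (35, 41, 71), (45, 64, 114), (43, 64, 116), (42, 62, 114), (43, 63, 115), (41, 61, 114), (44, 65, 116), (42, 62, 114), (41, 61, 113), (41, 61, 114), (41, 57, 103), (33, 38, 65), (33, 35, 59), (38, 43, 74), (36, 41, 74), (37, 42, 73), (36, 42, 73), (37, 43, 75), (34, 42, 72), (36, 47, 85), (38, 49, 89), (36, 48, 92), (77, 53, 50), (94, 49, 22), (93, 44, 14), (92, 44, 15), (91, 43, 14), (90, 42, 11), (89, 43, 15)]
138 L [[190, 145, 89], [190, 145, 89], [192, 144, 86], [175, 138, 111], [
[... 1319 characters left out ...]
9, 63]]
152 L [[183, 138, 86], [185, 140, 88], [187, 142, 88], [188, 140, 83], [172, 134, 106], [75, 100, 159], [61, 97, 173], [63, 97, 170], [64, 95, 170], [63, 97, 171], [64, 97, 172], [63, 98, 172], [64, 98, 175], [60, 95, 172], [51, 75, 134], [41, 38, 51], [42, 40, 57], [41, 39, 56], [41, 38, 56], [43, 40, 59], [42, 39, 58]] 
R [[32, 36, 63], [31, 30, 53], [29, 30, 55], [32, 34, 56], [30, 30, 54], [32, 31, 55], [32, 31, 53], [32, 34, 59], [36, 48, 92], [38, 63, 121], [40, 63, 120], [38, 61, 119], [36, 61, 118], [37, 61, 118], [38, 62, 118], [38, 63, 119], [37, 63, 120], [48, 65, 118], [109, 91, 74], [131, 98, 58], [130, 99, 61], [130, 98, 61], [128, 97, 59], [129, 98, 62], [131, 98, 62]]
```

Run:
```python
from h import *
im=cv2.imread("pics/w3.png")[:,:,::-1].astype(int)
v=np.load("w3.npy");p=cam("wrist",{"tool_pos":v[:3],"tcp_rot":v[3:]});M=R.from_rotvec(v[3:]).as_matrix()
def tool(uv,z): return ((plane(p,uv,z)-v[:2])@M[:2,:2]*1000).round(1).tolist()
print("rim front",tool([[195,131.3],[310,131.3]],.036),"inner",tool([[195,141],[310,141.3]],.036))
print("rim L/R",tool([[176.8,138],[320.2,138]],.036),tool([[177.6,152],[319.6,152]],.036))
for c in(200,305): print(c,im[150:172,c].tolist())
for r in(175,200): print(r,im[r,172:190].tolist(),im[r,318:334].tolist())
```

```text
rim front [[53.2, -34.4], [53.2, 35.4]] inner [[47.4, -34.7], [47.1, 35.7]]
rim L/R [[49.2, -45.7], [49.1, 41.8]] [[40.6, -45.8], [40.6, 42.0]]
200 [[47, 58, 103], [46, 59, 104], [43, 59, 107], [78, 53, 53], [96, 50, 24], [97, 48, 23], [98, 52, 28], [99, 52, 27], [97, 50, 24], [94, 47, 28], [135, 82, 33], [187, 129, 44], [191, 131, 46], [191, 131, 48], [189, 130, 46], [190, 129, 43], [191, 130, 47], [189, 129, 43], [191, 130, 46], [192, 122, 44], [193, 119, 37], [122, 101, 91]]
305 [[38, 35, 54], [34, 33, 53], [32, 34, 56], [71, 39, 28], [93, 45, 20], [94, 45, 20], [95, 47, 20], [92, 43, 14], [92, 44, 20], [90, 44, 19], [124, 61, 24], [165, 82, 24], [170, 85, 28], [166, 82, 27], [167, 82, 25], [167, 82, 26], [168, 81, 26], [168, 82, 26], [169, 83, 26], [142, 66, 20], [131, 57, 12], [120, 102, 94]]
175 [[166, 128, 79], [166, 128, 79], [166, 127, 79], [165, 125, 78], [165, 125, 79], [170, 126, 75], [186, 129, 48], [191, 131, 45], [190, 130, 46], [189, 129, 44], [192, 132, 49], [190, 130, 44], [190, 128, 39], [190, 144, 102], [190, 193, 198], [190, 188, 190], [190, 187, 189], [190, 187, 188]] [[155, 139, 129], [155, 135, 127], [165, 77, 18], [166, 80, 22], [165, 80, 23], [166, 82, 27], [164, 78, 19], [165, 80, 22], [165, 81, 21], [159, 87, 36], [128, 100, 64], [128, 97, 59], [129, 98, 61], [129, 97, 59], [129, 99, 61], [140, 106, 66]]
200 [[175, 134, 82], [174, 132, 81], [177, 134, 83], [175, 131, 81], [176, 133, 83], [174, 131, 82], [170, 130, 80], [176, 130, 75], [193, 130, 41], [186, 122, 40], [147, 70, 23], [149, 72, 22], [149, 72, 22], [152, 76, 27], [150, 76, 29], [148, 91, 52], [147, 95, 64], [147, 95, 64]] [[161, 97, 59], [163, 76, 17], [165, 81, 22], [164, 80, 22], [164, 80, 22], [165, 81, 22], [166, 81, 23], [164, 82, 28], [136, 95, 54], [130, 99, 63], [132, 100, 62], [130, 99, 62], [130, 98, 60], [138, 105, 64], [186, 142, 86], [193, 147, 89]]
```

Run:
```python
from h import *
v=np.load("w3.npy");p=cam("wrist",{"tool_pos":v[:3],"tcp_rot":v[3:]});M=R.from_rotvec(v[3:]).as_matrix()
def tool(uv,z): return ((plane(p,uv,z)-v[:2])@M[:2,:2]*1000).round(1).tolist()
for z in(.0835,.0847): print(tool([[200,160],[305,160],[177.8,175],[327.2,175],[179.6,200],[325.6,200]],z))
print("tool y",M[:2,1],"x",M[:2,0]); print("world shift for tool (1.3,-1.9):",M[:2,:2]@[1.3,-1.9])
```

```text
[[44.0, -24.3], [44.0, 25.2], [36.8, -35.2], [36.7, 36.1], [24.3, -35.1], [24.2, 36.1]]
[[44.2, -24.1], [44.2, 25.0], [37.0, -34.9], [37.0, 35.8], [24.7, -34.8], [24.6, 35.8]]
tool y [-0.23355876  0.97234268] x [-0.97234244 -0.23355881]
world shift for tool (1.3,-1.9): [-0.82028354 -2.15107754]
```

Call:
jog_arm(plan=[[[0,0,0],[0,-0.0024,0],0.0],[[0,0,0],[0,0,0],0.0],[[0,0,0],[0,0,-0.008],0.0],[[0,0,0],[0,0,-0.006],0.0],[[0,0,0],[0,0,-0.004],0.0],[[0,0,0],[0,0,-0.004],0.0],[[0,0,0],[0,0,-0.004],0.0],[[0,0,0],[0,0,-0.004],0.0],[[0,0,0],[0,0,-0.002],0.0],[[0,0,0],[0,0,0],0.0]])

```text
t: 7.1
tool_pos: [0.5122, 0.0385, 0.056]
tcp_rot: [0.369, -3.119, -0.0]
contact_force: [-0.3, 0.5, -0.6]
width: 0.169
grasp_force: 60.2
```

No contact so far, and the bottom is about 14 mm below the rim. I'll continue down.

Call:
jog_arm(plan=[[[0,0,0],[0,0,-0.004],0.0],[[0,0,0],[0,0,-0.004],0.0],[[0,0,0],[0,0,-0.003],0.0],[[0,0,0],[0,0,-0.003],0.0],[[0,0,0],[0,0,-0.002],0.0],[[0,0,0],[0,0,-0.001],0.0],[[0,0,0],[0,0,0],0.0]])

```text
t: 7.8
tool_pos: [0.5124, 0.0385, 0.0392]
tcp_rot: [0.369, -3.12, -0.0]
contact_force: [-0.4, -0.1, -0.8]
width: 0.172
grasp_force: 60.2
```

Call:
jog_arm(plan=[[[0,0,-0.02],[0,0,0],0.0],[[0,0,-0.04],[0,0,0],0.0],[[0,0,-0.04],[0,0,0],0.0],[[0,0,-0.04],[0,0,0],0.0],[[0,0,-0.04],[0,0,0],0.0],[[0,0,-0.04],[0,0,0],0.0],[[0,0,-0.03],[0,0,0],0.0],[[0,0,0],[0,0,0],0.0],[[0,0,0.05],[0,0,0],0.0],[[0,0,0],[0,0,0],0.0]])

```text
t: 8.8
tool_pos: [0.5125, 0.0386, 0.0394]
tcp_rot: [-0.056, 3.141, 0.0]
contact_force: [0.6, -0.6, -2.2]
width: 0.171
grasp_force: 60.2
```

Call:
jog_arm(plan=[[[0,0,0],[0,0,-0.001],0.0],[[0,0,0],[0,0,0],0.035],[[0,0,0],[0,0,0],0.035],[[0,0,0],[0,0,0],0.035],[[0,0,0],[0,0,0],0.035],[[0,0,0],[0,0,0.01],0.035],[[0,0,0],[0,0,0.03],0.035],[[0,0,0],[0,0,0.04],0.035],[[0,0,0],[0,0,0.04],0.035],[[0,0,0],[0,0,0.03],0.035]])

```text
t: 9.8
tool_pos: [0.5134, 0.0384, 0.1919]
tcp_rot: [-0.055, 3.137, 0.001]
contact_force: [1.1, -0.6, 0.5]
width: 0.408
grasp_force: 0.0
```

Call:
jog_arm(plan=[[[0,0,0],[-0.02,0,0.02],0.02],[[0,0,0],[-0.03,0,0],0],[[0,0,0],[-0.03,0,0],0],[[0,0,0],[-0.02,0,0],0],[[0,0,0],[0,0,0],0],[[0,0,0],[0,0,0],0]])

```text
t: 10.4
tool_pos: [0.413, 0.0386, 0.2092]
tcp_rot: [-0.055, 3.139, 0.001]
contact_force: [0.3, 0.3, -0.5]
width: -0.001
grasp_force: 0.0
```

Run:
```python
from h import *
s=robot.state();im=robot.grab_frame("wrist");t=robot.grab_frame("top")
print(s["tool_pos"]);pt=cam("top")
for b in blobs(t,*BLUE,60): print("top",b.mean(0).round(),rect(plane(pt,b,.036)))
t2=cv2.resize(t[75:225,190:330],None,fx=4,fy=4,interpolation=cv2.INTER_CUBIC)
cv2.imwrite("pics/t4.png",t2[:,:,::-1])
```

```text
[0.41301554 0.03857615 0.20916515]
top [157. 266.] (array([297.9, 236.4]), 89.7, 79.4, 44.6)
top [304. 191.] (array([ 492.5, -110.4]), 80.9, 67.1, -34.2)
top [261. 182.] (array([514.5,   0.9]), 99.7, 14.3, 3.1)
```

View pics/t4.png

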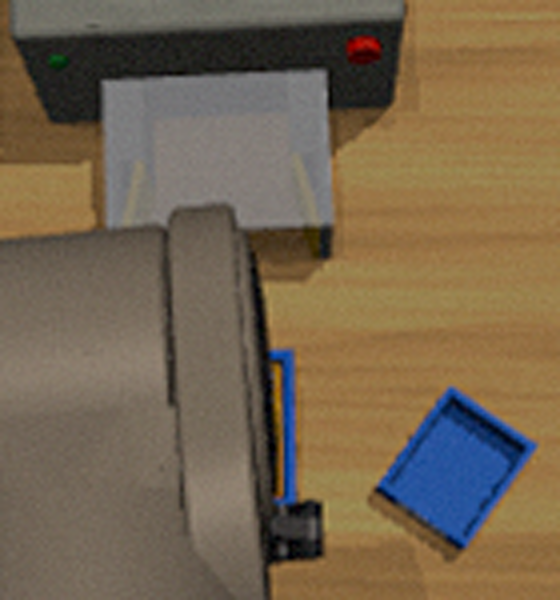

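The crop shows the drawer's right wall at (290,430) with an orange edge inside it, so the filter is in. It is nearly square to the mouth, whose right corner is at (332,226). I'll lower the spread fingers in front of the drawer.

Call:
jog_arm(plan=[[[0,0,0],[0.004,-0.002,-0.02],0.045],[[0,0,0],[0.004,-0.002,-0.03],0.045],[[0,0,0],[0.004,0,-0.03],0.045],[[0,0,0],[0,0,-0.03],0.045],[[0,0,0],[0,0,-0.03],0.045],[[0,0,0],[0,0,-0.025],0.045],[[0,0,0],[0,0,-0.015],0.045],[[0,0,0],[0,0,-0.01],0.045],[[0,0,0],[0,0,-0.006],0.045],[[0,0,0],[0,0,0],0.045]])

```text
t: 11.5
tool_pos: [0.4247, 0.0344, 0.0119]
tcp_rot: [0.055, -3.14, 0.001]
contact_force: [-1.2, -0.0, 0.3]
width: 0.528
grasp_force: 0.0
```

Call:
jog_arm(plan=[[[0,0,0],[0.005,0.0002,0],0.045],[[0,0,0],[0.005,0.0002,0],0.045],[[0,0,0],[0.005,0.0002,0],0.045],[[0,0,0],[0.005,0.0002,0],0.045],[[0,0,0],[0.005,0.0002,0],0.045],[[0,0,0],[0.005,0.0002,0],0.045],[[0,0,0],[0.005,0.0002,0],0.045]])

```text
t: 12.2
tool_pos: [0.4571, 0.0359, 0.0118]
tcp_rot: [0.056, -3.135, -0.0]
contact_force: [-5.0, -0.3, 3.7]
width: 0.528
grasp_force: 2.5
```

Call:
jog_arm(plan=[[[0,0,0],[0.008,0.0003,0],0.045],[[0,0,0],[0.01,0.0004,0],0.045],[[0,0,0],[0.01,0.0004,0],0.045],[[0,0,0],[0.01,0.0004,0],0.045],[[0,0,0],[0.01,0.0004,0],0.045],[[0,0,0],[0.01,0.0004,0],0.045],[[0,0,0],[0.008,0.0003,0],0.045],[[0,0,0],[0,0,0],0.045]])

```text
t: 13.0
tool_pos: [0.5278, 0.0385, 0.0127]
tcp_rot: [-0.055, 3.138, -0.0]
contact_force: [0.5, -0.2, -0.3]
width: 0.529
grasp_force: 0.0
```

Run:
```python
from h import *
t=robot.grab_frame("side");cv2.imwrite("pics/s5.png",cv2.resize(t[100:280,220:440],None,fx=3.3,fy=3.3,interpolation=cv2.INTER_CUBIC)[:,:,::-1])
```

```text
(no output)
```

View pics/s5.png

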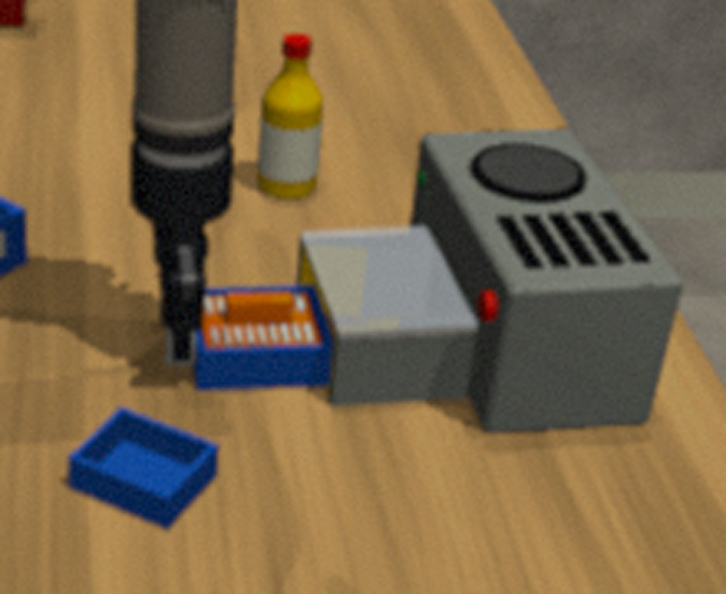

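The side view shows the filter seated in the drawer (260,325), with the drawer square and just entering the mouth. I'll continue pushing.

Call:
jog_arm(plan=[[[0,0,0],[0.006,0.0002,0],0.045],[[0,0,0],[0.008,0.0003,0],0.045],[[0,0,0],[0.008,0.0003,0],0.045],[[0,0,0],[0.008,0.0003,0],0.045],[[0,0,0],[0.008,0.0003,0],0.045],[[0,0,0],[0.008,0.0003,0],0.045],[[0,0,0],[0.008,0.0003,0],0.045],[[0,0,0],[0.006,0.0002,0],0.045],[[0,0,0],[0.006,0.0002,0],0.045]])

```text
t: 13.95
tool_pos: [0.5916, 0.0416, 0.0122]
tcp_rot: [0.057, -3.14, -0.001]
contact_force: [-5.5, 1.5, 2.7]
width: 0.525
grasp_force: 2.2
```

Call:
jog_arm(plan=[[[0,0,0],[0.004,0.0001,0],0.045],[[0,0,0],[0.004,0.0001,0],0.045],[[0,0,0],[0.004,0.0001,0],0.045]])

```text
t: 14.25
tool_pos: [0.6035, 0.0414, 0.0122]
tcp_rot: [0.056, -3.141, -0.0]
contact_force: [-3.0, 0.7, 1.1]
width: 0.528
grasp_force: 1.7
```

Call:
jog_arm(plan=[[[0,0,0],[0.004,0.0001,0],0.045],[[0,0,0],[0.004,0.0001,0],0.045]])

```text
t: 14.45
tool_pos: [0.6119, 0.0413, 0.0122]
tcp_rot: [-0.055, 3.141, -0.0]
contact_force: [-2.6, 0.1, 1.7]
width: 0.525
grasp_force: 1.5
```

Call:
jog_arm(plan=[[[0,0,0],[0.003,0.0001,0],0.045],[[0,0,0],[0.003,0.0001,0],0.045],[[0,0,0],[0.002,0.0001,0],0.045]])

```text
t: 14.75
tool_pos: [0.6198, 0.0416, 0.0123]
tcp_rot: [-0.055, 3.141, -0.0]
contact_force: [-2.6, 0.6, 0.5]
width: 0.526
grasp_force: 1.4
```

Call:
jog_arm(plan=[[[0,0,0],[0.002,0.0001,0],0.045],[[0,0,0],[0.002,0.0001,0],0.045]])

```text
t: 14.95
tool_pos: [0.6212, 0.0415, 0.0117]
tcp_rot: [0.057, -3.136, 0.001]
contact_force: [-9.6, -0.4, 1.3]
width: 0.531
grasp_force: 0.0
```

Call:
jog_arm(plan=[[[0,0,0],[0.002,0.0001,0],0.045]])

```text
t: 15.05
tool_pos: [0.6211, 0.0414, 0.011]
tcp_rot: [0.058, -3.131, 0.002]
contact_force: [-11.5, -0.5, 1.0]
width: 0.523
grasp_force: 0.0
```

Call:
jog_arm(plan=[[[0,0,0],[0.003,0.0001,0],0.045],[[0,0,0],[0,0,0],0.045]])

```text
t: 15.25
tool_pos: [0.6209, 0.0414, 0.0093]
tcp_rot: [0.059, -3.124, 0.002]
contact_force: [-12.8, -0.2, -0.6]
width: 0.526
grasp_force: 0.0
```

Call:
jog_arm(plan=[[[0,0,0],[-0.008,0,0],0.045],[[0,0,0],[-0.02,-0.001,0],0.045],[[0,0,0],[-0.03,-0.001,0.01],0.045],[[0,0,0],[-0.04,0,0.03],0.045],[[0,0,0],[-0.04,0,0.04],0.045],[[0,0,0],[-0.03,0,0.04],0.045],[[0,0,0],[-0.03,0,0.03],0.045],[[0,0,0],[-0.03,0,0.03],0.045],[[0,0,0],[-0.01,0,0.01],0.045],[[0,0,0],[0,0,0],0.045]])

```text
t: 16.25
tool_pos: [0.3973, 0.0403, 0.2007]
tcp_rot: [-0.054, 3.131, 0.004]
contact_force: [0.8, 0.2, 0.7]
width: 0.528
grasp_force: 0.0
```

Run:
```python
from h import *
s=robot.state();print(s["tool_pos"],s["contact_force"])
im=robot.grab_frame("side");cv2.imwrite("pics/s6.png",im[:,:,::-1]);p=cam("side")
for b in blobs(im,(95,60,20),(135,255,255),15):
    if b[:,0].min()>230: print("blue",b.min(0),b.max(0))
a=np.radians(2.1);x=np.array([np.cos(a),np.sin(a)]);y=np.array([-x[1],x[0]]);m=np.array([.632,.042])
# expected mouth bottom/top front corners, and drawer front rim, at home
for nm,X in(("front rim",[(*(m+y*k),.036) for k in(-.044,.044)]),("face edge right",[(*(m-y*.072),z) for z in(0,.068)])): print(nm,project(p,X).round(1).tolist())
```

```text
[0.39725299 0.04028519 0.20069969] [0.80547263 0.24163032 0.66585959]
blue [241 224] [285 259]
blue [311 187] [320 216]
front rim [[316.5, 205.6], [310.6, 186.5]]
face edge right [[317.3, 223.9], [319.6, 201.4]]
```

Call:
jog_arm(plan=[[[0,0,0],[0,0.02,0],0.045],[[0,0,0],[0,0.03,0],0.045],[[0,0,0],[0,0.03,0],0.045],[[0,0,0],[0,0.03,0],0.045],[[0,0,0],[0,0.03,0],0.045],[[0,0,0],[0,0.03,0],0.045],[[0,0,0],[0,0.03,0],0.045],[[0,0,0],[0,0.02,0],0.045],[[0,0,0],[0,0,0],0.045]])

```text
t: 17.2
tool_pos: [0.3953, 0.2639, 0.1962]
tcp_rot: [0.063, -3.141, -0.002]
contact_force: [-0.9, -0.4, 0.6]
width: 0.524
grasp_force: 0.0
```

Run:
```python
from h import *
im=robot.grab_frame("top");p=cam("top")
for b in blobs(im,(95,50,20),(135,255,255),15):
    if b[:,1].max()<170: print("blue",b.min(0),b.max(0),rect(plane(p,b,.036)))
for c in(214,218,224,245,266,270,273): print(c,[tuple(int(q) for q in im[r,c]) for r in range(126,144)])
a=np.radians(2.1);x=np.array([np.cos(a),np.sin(a)]);y=np.array([-x[1],x[0]])
for mx in(.63,.635,.64):
    m=np.array([mx,.042]);print(mx,"roof top edge",project(p,[(*(m+y*k),.068) for k in(-.072,0,.072)]).round(1).tolist(),"floor corner",project(p,[(*(m+y*k),0) for k in(-.072,.072)]).round(1).tolist(),"rim",project(p,[(*(m+y*k),.036) for k in(-.044,.044)]).round(1).tolist())
```

```text
blue [230 108] [262 141] (array([666. ,  44.2]), 89.4, 85.0, 5.6)
214 [(99, 70, 35), (98, 73, 38), (102, 75, 43), (108, 80, 47), (102, 76, 40), (103, 76, 45), (102, 76, 47), (101, 75, 44), (105, 77, 42), (108, 81, 51), (109, 78, 45), (105, 80, 44), (109, 81, 47), (99, 72, 40), (97, 75, 47), (92, 69, 40), (92, 72, 36), (101, 79, 43)]
218 [(123, 122, 126), (123, 126, 128), (122, 119, 124), (126, 128, 129), (123, 122, 125), (130, 132, 129), (129, 132, 133), (104, 103, 105), (34, 31, 25), (20, 18, 18), (42, 39, 32), (57, 51, 37), (82, 60, 35), (104, 79, 49), (105, 78, 47), (104, 76, 39), (107, 85, 49), (104, 79, 45)]
224 [(129, 122, 111), (126, 119, 112), (124, 121, 112), (121, 118, 108), (123, 121, 107), (131, 127, 121), (120, 118, 106), (91, 84, 77), (46, 34, 0), (55, 45, 1), (56, 42, 3), (54, 46, 0), (53, 40, 0), (56, 43, 0), (64, 47, 2), (79, 62, 29), (97, 71, 37), (107, 78, 47)]
245 [(124, 112, 107), (127, 117, 112), (138, 119, 112), (136, 121, 107), (144, 126, 117), (137, 123, 112), (104, 82, 69), (99, 47, 14), (108, 46, 0), (68, 37, 66), (0, 37, 100), (6, 36, 91), (77, 71, 68), (9
[... 658 characters left out ...]
138, 114, 88), (142, 122, 98), (137, 116, 89), (117, 89, 60), (101, 77, 46), (104, 83, 53), (110, 81, 48), (117, 89, 55), (123, 96, 60), (119, 88, 53), (122, 91, 54), (137, 102, 63), (155, 123, 71), (160, 135, 83), (155, 132, 79), (157, 132, 76)]
0.63 roof top edge [[273.4, 133.7], [245.0, 134.2], [216.6, 134.7]] floor corner [[272.9, 142.1], [220.1, 143.0]] rim [[262.5, 138.0], [229.0, 138.6]]
0.635 roof top edge [[273.4, 131.8], [245.0, 132.3], [216.7, 132.8]] floor corner [[273.0, 140.4], [220.2, 141.2]] rim [[262.5, 136.2], [229.1, 136.8]]
0.64 roof top edge [[273.5, 129.9], [245.1, 130.4], [216.8, 130.9]] floor corner [[273.0, 138.6], [220.3, 139.5]] rim [[262.6, 134.4], [229.1, 134.9]]
```

The pad force fell to zero at the stall, and the drawer still looks 3–5 mm proud. The fingers' upper part probably met the roof edge, so I'll finish the push with the tool leaned back.

Call:
jog_arm(plan=[[[0,0,0],[0.01,-0.02,0],0.045],[[0,-0.04,0],[0.015,-0.03,0],0.045],[[0,-0.06,0],[0.015,-0.03,0],0.045],[[0,-0.06,0],[0.015,-0.03,0],0.045],[[0,-0.06,0],[0.015,-0.03,0],0.045],[[0,-0.06,0],[0.015,-0.03,0],0.045],[[0,-0.06,0],[0.015,-0.03,0],0.045],[[0,-0.01,0],[0,-0.022,0],0.045],[[0,0,0],[0,0,0],0.045]])

```text
t: 18.15
tool_pos: [0.4943, 0.0319, 0.1968]
tcp_rot: [-0.035, 2.793, -0.013]
contact_force: [0.7, -0.1, 0.2]
width: 0.526
grasp_force: 0.0
```

Call:
jog_arm(plan=[[[0,0,0],[0.01,0,-0.02],0.045],[[0,0,0],[0.01,0,-0.03],0.045],[[0,0,0],[0.01,0,-0.035],0.045],[[0,0,0],[0.01,0,-0.035],0.045],[[0,0,0],[0.01,0,-0.03],0.045],[[0,0,0],[0.01,0,-0.02],0.045],[[0,0,0],[0.005,0,-0.008],0.045],[[0,0,0],[0,0,0],0.045]])

```text
t: 18.95
tool_pos: [0.56, 0.0378, 0.0185]
tcp_rot: [-0.049, 2.793, -0.01]
contact_force: [0.2, -0.4, 0.3]
width: 0.526
grasp_force: 0.0
```

Call:
jog_arm(plan=[[[0,0,0],[0.015,0.001,0],0.045],[[0,0,0],[0.015,0.001,0],0.045],[[0,0,0],[0.01,0.001,0],0.045],[[0,0,0],[0.004,0,0],0.045],[[0,0,0],[0.004,0,0],0.045],[[0,0,0],[0.003,0,0],0.045],[[0,0,0],[0.003,0,0],0.045]])

```text
t: 19.65
tool_pos: [0.6137, 0.0411, 0.0196]
tcp_rot: [-0.049, 2.792, -0.009]
contact_force: [-0.1, -1.5, -0.1]
width: 0.526
grasp_force: 0.0
```

Call:
jog_arm(plan=[[[0,0,0],[0.003,0,0],0.045],[[0,0,0],[0.003,0,0],0.045]])

```text
t: 19.85
tool_pos: [0.6201, 0.0411, 0.0196]
tcp_rot: [-0.049, 2.792, -0.009]
contact_force: [0.4, -0.7, 0.0]
width: 0.527
grasp_force: 0.0
```

Call:
jog_arm(plan=[[[0,0,0],[0.003,0,0],0.045],[[0,0,0],[0.002,0,0],0.045]])

```text
t: 20.05
tool_pos: [0.6242, 0.0412, 0.0192]
tcp_rot: [-0.05, 2.794, -0.009]
contact_force: [-5.8, -0.3, 4.6]
width: 0.525
grasp_force: 2.6
```

Call:
jog_arm(plan=[[[0,0,0],[0.002,0,0],0.045],[[0,0,0],[0.002,0,0],0.045]])

```text
t: 20.25
tool_pos: [0.627, 0.0419, 0.0188]
tcp_rot: [-0.051, 2.796, -0.008]
contact_force: [-6.2, 0.9, 4.6]
width: 0.527
grasp_force: 2.8
```

Call:
jog_arm(plan=[[[0,0,0],[0.0015,0,0],0.045],[[0,0,0],[0.0015,0,0],0.045]])

```text
t: 20.45
tool_pos: [0.6274, 0.0421, 0.0178]
tcp_rot: [-0.052, 2.801, -0.007]
contact_force: [-13.6, 0.5, 6.8]
width: 0.525
grasp_force: 6.3
```

Call:
jog_arm(plan=[[[0,0,0],[0.0015,0,0],0.045],[[0,0,0],[0.0015,0,0],0.045]])

```text
t: 20.65
tool_pos: [0.6276, 0.0424, 0.0167]
tcp_rot: [-0.053, 2.807, -0.007]
contact_force: [-18.0, 0.9, 13.3]
width: 0.527
grasp_force: 9.0
```

It moved about 3–4 mm further, then hit a hard stop with real pad force. I'll retreat and verify.

Call:
jog_arm(plan=[[[0,0,0],[-0.008,0,0],0.045],[[0,0,0],[-0.02,0,0],0.045],[[0,0,0],[-0.03,0,0.02],0.045],[[0,0,0],[-0.04,0,0.03],0.045],[[0,0,0],[-0.04,0.01,0.035],0.045],[[0,0,0],[-0.03,0.03,0.035],0.045],[[0,0,0],[-0.02,0.03,0.03],0.045],[[0,0,0],[-0.02,0.04,0.02],0.045],[[0,0,0],[0,0.04,0.01],0.045],[[0,0,0],[0,0.04,0],0.045]])

```text
t: 21.65
tool_pos: [0.4338, 0.2307, 0.1972]
tcp_rot: [-0.049, 2.785, -0.001]
contact_force: [0.6, 0.1, -0.4]
width: 0.531
grasp_force: 0.0
```

Call:
jog_arm(plan=[[[0,0,0],[0,0.03,0],0.045],[[0,0,0],[0,0,0],0.045]])

```text
t: 21.85
tool_pos: [0.4324, 0.2639, 0.1946]
tcp_rot: [-0.06, 2.789, -0.001]
contact_force: [-0.2, -0.2, 1.2]
width: 0.528
grasp_force: 0.0
```

Run:
```python
from h import *
im=robot.grab_frame("top");p=cam("top");cv2.imwrite("pics/t7.png",im[:,:,::-1])
for c in(235,245,256): print(c,[tuple(int(q) for q in im[r,c]) for r in range(130,144)])
s=robot.grab_frame("side")
for b in blobs(s,(95,60,20),(135,255,255),10):
    if b[:,0].min()>290: print("side blue",b.min(0),b.max(0))
# orange rib and blue sides through roof: lateral centre
for r in(115,122,128): print(r,[tuple(int(q) for q in im[r,c]) for c in (*range(224,236),*range(256,268))])
```

```text
235 [(141, 131, 127), (137, 138, 142), (122, 117, 113), (96, 51, 27), (84, 38, 16), (23, 29, 62), (0, 20, 75), (0, 27, 56), (0, 17, 41), (8, 19, 51), (3, 16, 51), (77, 56, 42), (113, 83, 48), (105, 80, 43)]
245 [(143, 126, 115), (136, 119, 110), (113, 90, 75), (88, 39, 3), (61, 22, 45), (0, 30, 85), (0, 16, 69), (73, 70, 71), (92, 84, 70), (46, 49, 52), (26, 31, 46), (76, 62, 37), (106, 76, 40), (106, 80, 43)]
256 [(141, 138, 138), (116, 116, 116), (101, 67, 49), (91, 32, 0), (44, 31, 54), (0, 34, 83), (6, 31, 71), (7, 22, 44), (15, 28, 49), (5, 24, 52), (51, 39, 45), (101, 78, 47), (123, 93, 57), (119, 91, 56)]
side blue [312 187] [320 216]
115 [(136, 130, 111), (136, 131, 121), (117, 117, 115), (116, 115, 119), (127, 125, 128), (123, 124, 132), (109, 114, 134), (107, 113, 127), (125, 119, 119), (145, 127, 121), (140, 135, 136), (134, 135, 136), (139, 131, 128), (137, 126, 118), (140, 121, 110), (126, 121, 124), (111, 120, 137), (112, 119, 133), (121, 123, 131), (137, 130, 110), (147, 136, 116), (134, 130, 119), (115, 115, 123), (115, 114, 116)]
122 [(133, 126, 111), (128, 121, 113), (124, 120, 110), (124, 119, 111), (122, 119, 117), (127, 123, 129), (106, 114, 132), (114, 120, 135), (120, 115, 118), (146, 124, 114), (139, 129, 123), (133, 127, 123), (143, 127, 119), (141, 127, 117), (142, 124, 115), (131, 122, 124), (110, 119, 135), (106, 116, 132), (115, 118, 130), (132, 126, 118), (128, 122, 112), (134, 130, 114), (142, 136, 114), (136, 128, 118)]
128 [(125, 121, 113), (128, 122, 111), (123, 120, 109), (123, 119, 111), (132, 124, 121), (122, 121, 129), (109, 121, 133), (111, 119, 136), (120, 114, 116), (145, 127, 117), (139, 132, 127), (134, 132, 132), (141, 131, 128), (138, 127, 123), (144, 123, 113), (137, 124, 120), (110, 119, 137), (110, 122, 137), (116, 121, 132), (134, 127, 120), (130, 127, 121), (127, 123, 115), (128, 122, 111), (135, 128, 113)]
```

```bash
python3 -c "
from workcell import robot
print(robot.close_job())"
```

```text
the job is handed in; nothing more can be done
None
```

The clean cartridge is seated in the blue drawer. The drawer is against the stop in the extractor, its front flush with the mouth to within 1–2 mm by the top camera, and I've handed the job in; no verdict came back.

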